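Power up the pit bench and start a battery charge

TASK

At the race pit bench, start a battery charge: first press the green-marked end of the red rocker on the power supply fully down to switch it on, then press the blue button on the charger fully down, and last press the green button fully down. Leave the red button alone, do not pick up or shove the power supply and the charger, and leave the things lying around them where they are.

Things in the scene. Friction and masses are not known exactly. Their poses are not given: they have to be found in the camera images.
- supply: bench power supply, a loose dark steel box 180 (its x) x 110 (y) x 60 (z) mm, about 0.9 kg, standing on the table; origin at the centre of its underside. It carries the rocker on its top, pivot 30 mm towards its -x from the centre, in a fixed black bezel 76 x 44 mm, 5 mm high. It stands left or right of the charger, its yaw varies
- rocker (a joint): angle of the power supply's rocker: about 0 (up to 0.05 at the start) = off, green-marked end (towards the supply's +x) raised; 0.4 rad = on, green-marked end fully down. Friction about 0.06 N m, stays where it is left
- rocker_on_end (a point): point on top of the green-marked half of the rocker, 20 mm from the pivot line, centred; x points from the white-marked to the green-marked end. The rocker is a red shallow V, 60 x 30 mm, each half 30 mm long, pivot 70 mm above the table. Off: this point is 84 mm up, its face rising outwards at 0.4 rad; on: 76 mm up, level. 3 to 4 N here tips it
- charger: battery charger, a loose black box 140 (its x) x 200 (y) x 60 (z) mm with a green screen, about 0.7 kg, standing on the table; origin at the centre of its underside. Its three buttons stand in a row along its y on the top, 38 mm towards its -x from the centre: blue at y +60 mm, red at 0, green at -60 mm
- blue_top (a point): centre of the top face of the blue push button: round cap 26 mm across, standing 16 mm above the charger's top when up and 10 mm when fully down, in a fixed grey collar 40 mm across and 6 mm high; z is the charger's up. To be pressed second, after the rocker.
- green_top (a point): centre of the top face of the green push button: round cap 26 mm across, standing 16 mm above the charger's top when up and 10 mm when fully down, in a fixed grey collar 40 mm across and 6 mm high; z is the charger's up. To be pressed last.
- red_top (a point): centre of the top face of the red push button: round cap 26 mm across, standing 16 mm above the charger's top when up and 10 mm when fully down, in a fixed grey collar 40 mm across and 6 mm high; z is the charger's up. It stands between the other two, 60 mm from each, and must not be pressed.
- blue (a joint): joint of the blue button: travel pressed in, 0 = up (as at the start), 0.006 m = fully down. A push-and-stay button: about 3 N moves it, it has no spring and stays where it is left.
- green (a joint): joint of the green button: travel pressed in, 0 = up (as at the start), 0.006 m = fully down. A push-and-stay button: about 3 N moves it, it has no spring and stays where it is left.
- red (a joint): joint of the red button: travel pressed in, 0 = up (as at the start), 0.006 m = fully down. A push-and-stay button: about 3 N moves it, it has no spring and stays where it is left.
- pack: bystander: loose blue and yellow battery pack, 138 (its x) x 47 x 25 mm, lying flat; origin at the centre of its underside
- wheel: bystander: loose car wheel lying flat, black tyre 84 mm across and 38 mm high with yellow rim; origin at the centre of its underside
- bottle: bystander: loose small bottle with orange cap, 44 mm across and 100 mm high, upright; origin at the centre of its underside
- driver: bystander: loose screwdriver lying along its own x; origin under its middle
Things that resemble listed ones, but are neither listed nor needed, are in the scene too. Leave any yellow look-alike of the supply alone.

How it is judged:
On the way, in this order (a step that is already met when the one before it is completed fails the run):
1. the rocker is pressed to on (value of joint rocker above 0.3 rad), for 0.1 s.
2. the blue button is pressed down (value of joint blue above 0.004 m), for 0.1 s.
3. the green button is pressed down (value of joint green above 0.004 m), for 0.1 s.
At the end, for the whole second after the job is handed in: The rocker is on (joint over 0.3 of 0.4 rad), the blue and green buttons are down (over 4 of 6 mm), the red one is up (under 2 mm), the power supply and the charger stand at rest within 30 mm of where they were and level to 0.1 rad, and each bystander is within 30 mm of where it was (value of joint rocker above 0.3 rad and value of joint each of blue, green above 0.004 m and value of joint red below 0.002 m and distance of each of supply, charger, pack, wheel, bottle, driver from where it was at the start of the episode below 0.03 m and height (world z) of each of supply, charger below 0.01 m and angle between each of supply, charger's own z axis and vertical below 0.1 rad and linear speed of each of supply, charger below 0.02 m/s); the robot touches nothing.
It fails at once if the blue or the green button is pressed while the rocker is off (value of joint rocker below 0.3 rad and value of joint any of blue, green above 0.002 m).
It fails at once if the green button is pressed before the blue one is down (value of joint blue below 0.0035 m and value of joint green above 0.002 m).
It fails at once if the red button is pressed (value of joint red above 0.002 m).
It fails at once if the power supply or the charger is lifted, tipped or shoved more than 30 mm (not (distance of each of supply, charger from where it was at the start of the episode below 0.03 m and height (world z) of each of supply, charger below 0.01 m and angle between each of supply, charger's own z axis and vertical below 0.1 rad)).
It fails at once if a bystander is lifted, knocked over or moved more than 30 mm (distance of any of pack, wheel, bottle, driver from where it was at the start of the episode above 0.03 m).
It also fails if it takes over 43 s, if anything falls off the work surface, if the arm or the gripper's body presses on something with over 40 N, if the wrist force passes 120 N, or if a joint passes its speed limit or range.

ROBOT

A 6-joint arm with a two-finger parallel gripper is mounted at the origin on the work surface. World frame = base frame: x ahead of the robot, y to its left, z up, the work surface at z = 0. Lengths are in m, angles in rad, forces in N, time in s.
With the tool pointing down it reaches from about 0.275 to 0.725 m from the base axis. Payload 5.6 kg.
Tool frame: the origin (TCP) lies on the centre line of the jaws, within the pads' length; the fingertips stand 19 mm ahead of it and the grasp point (between the pads) is the TCP; z points along the fingers, y is the line along which they close (so a half turn about z gives the same grasp; the last joint's range is limited). The gripper opens to 85 mm and grips with 20 to 120 N. Pads are 22 mm wide; open, the fingers measure 114 mm over their backs; the gripper's body (76 mm by 85 mm) begins 54 mm behind the grasp point. The pads swing forward as they close: fully open they stand 13 mm farther back than shut.
Start: joints at [-1.056, 0.255, 0.108, 0, -1.424, -0.285], TCP at [0.125, -0.536, 0.25] pointing down, gripper open.
Joint ranges: [-2.95, 2.95], [-1.21, 1.97], [-1.09, 1.5], [-2.87, 1.71], [-2.94, -0.07], [-3.05, 3.05]. Speed limits (rad/s): [2.57, 2.57, 3.14, 3.14, 3.14, 3.14].

INTERFACE

Orientations are given as a rotation vector (axis times angle).
In Python, from bench import telemetry, grab_frame, robot gives the robot as it stands.
- The arm moves only by the shell command python3 -m pendant 'ROWS' [FORCE]. ROWS is JSON, a list that holds one entry, the list of rows, each a list of 7 numbers: the shift along the tool's x, y, z in m, then the turn, a rotation vector about the tool's x, y, z in degrees, then the opening, from -1 (shut) to 1 (fully open), so that 0 is half open. A call has exactly 10 rows; each row shifts and turns the commanded pose from where the row before left it, along the tool's axes as they then stand; what a row does not reach is not made up. A row lasts 1/12 s, in which the tool goes at most 41.7 mm and 7.16 degrees, less where a joint would pass 70% of its speed; a pose out of reach is approached as far as the arm can. A call is refused whole if a number of a shift passes 0.0417 or a number of a turn 7.16, either way. A call with a gripper value outside its range is refused whole. The fingers move at their own pace and stop on an object; FORCE is the grip in N (left out, the last holds). Time passes only in rows, so rows that do not move let the fingers close, or fill a call up. It gives the time, the measured TCP pose, the force, the opening and the grip force at its end, in the units of the state.
- telemetry.get_state(): the state, without advancing time (a new reading comes with each control period).
- grab_frame(name): name is "side" or "top" or "wrist"; returns a dict with "pixels" (384x512x3 uint8, red, green, blue), "K" (3x3 intrinsics, pixels), "rvec" (rotation vector, rad) and "tvec" (3), from world to camera coordinates, as OpenCV has them; the wrist camera has in their place "tool_from_camera" (4x4, takes a point from camera to tool coordinates, whose origin is the TCP and whose axes are the flange's). Camera axes: x right, y down, z forward; pixel columns grow to the right and rows downward; lengths in m; the calibration is good to about 2 mm. The wrist camera is an equidistant fisheye: a pixel r from the principal point sees the ray r / f radians off the axis. A picture is of the moment at which its call begins: read the wrist's pose just before it. There is no depth.
- robot.close_job(): hands the job in; it is judged then, once.
The state is a dict: "time": time; "joint_pos": joint angles; "dq": joint speeds; "effort": joint torques, N m; "tcp_pos": TCP position; "orientation": TCP orientation; "wrist_force": force on the tool from outside, world axes, zero at the start; "wrist_torque": the same for the moment, N m; "grip_width": finger opening in m; "grip_force": force on a finger pad.
Only numpy, scipy, OpenCV 4.12 (cv2) and the standard library are available. Lean on these libraries where they do the work, as an engineer would, in place of code of your own. Each camera call takes 0.05 s, during which the arm holds its last target. There are 200 camera calls.

## Working session

There is one attempt and no reset: what is moved stays moved. The work goes in short steps, Python scripts to look and compute and a shell command to move; the robot and the scene stay as the last step left them, time stands still between calls to the robot, and variables do not carry over. Pictures are saved under pics/ and viewed, at most 10 in all, crops included, and the job is handed in when it is done.

```bash
mkdir -p pics; python3 - <<'E'
from bench import telemetry, grab_frame
import cv2
s=telemetry.get_state(); print(s['time'],s['tcp_pos'],s['orientation'],s['grip_width'])
for n in('top','side'):
    f=grab_frame(n); cv2.imwrite(f'pics/{n}0.png',f['pixels'][:,:,::-1]); print(n,f['K'],f['rvec'],f['tvec'])
E
```

```text
0.0 [ 0.12522858 -0.53507901  0.24940018] [ 3.60016608e-01 -3.12062432e+00 -2.89962098e-03] 0.08513978200721327
top [[410.70027061   0.         259.00183609]
 [  0.         410.70027061 198.91033567]
 [  0.           0.           1.        ]] [ 2.22316605 -2.18292642  0.02390947] [-0.01659537  0.51567615  1.45230823]
side [[459.26869075   0.         247.25947255]
 [  0.         459.26869075 193.14323662]
 [  0.           0.           1.        ]] [ 2.31951243 -0.09757621  0.01945432] [-0.53334329  0.11562774  1.4406412 ]
```

View pics/top0.png

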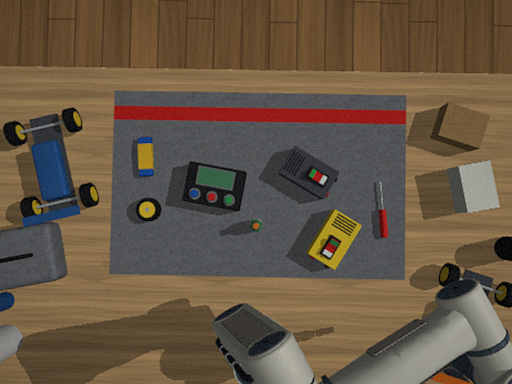

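View pics/side0.png

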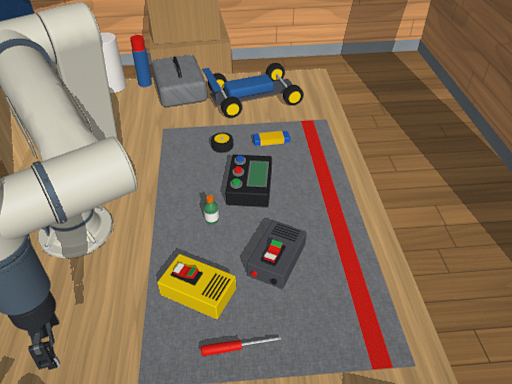

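The dark box at top (310,172) is the supply: it is dark steel with a red rocker. The yellow box at (335,240) is the look-alike. The charger is at (215,187), with blue (194,194), red (211,198) and green (229,200). I'll confirm this in one crop and measure.

```bash
cat > h.py <<'E'
import numpy as np, cv2
from bench import telemetry, grab_frame
def ray_z(f,uv,z):
    R=cv2.Rodrigues(np.array(f['rvec']))[0]; t=np.array(f['tvec'])
    d=R.T@np.linalg.inv(f['K'])@[uv[0],uv[1],1.]; c=-R.T@t
    return c+d*(z-c[2])/d[2]
def proj(f,P):
    return cv2.projectPoints(np.array(P,float).reshape(-1,3),np.array(f['rvec']),np.array(f['tvec']),np.array(f['K']),None)[0][:,0]
def blob(f,kind,box):
    h=cv2.cvtColor(f['pixels'],cv2.COLOR_RGB2HSV).astype(int); H,S,V=h[...,0],h[...,1],h[...,2]
    m={'red':((H<8)|(H>172)),'green':(H>45)&(H<90),'blue':(H>100)&(H<125)}[kind]&(S>110)&(V>50)
    x0,y0,x1,y1=box; k=np.zeros_like(m); k[y0:y1,x0:x1]=1; m&=k
    n,l,st,c=cv2.connectedComponentsWithStats(m.astype(np.uint8)); 
    i=1+np.argmax(st[1:,4]); return c[i],st[i]
E
python3 - <<'E'
from h import *
T=grab_frame('top');S=grab_frame('side')
for n,k,bt,bs in [('blue','blue',(185,184,203,204),(230,152,249,167)),('red','red',(202,188,220,208),(230,162,247,178)),('green','green',(220,192,238,210),(228,176,246,192)),
  ('rk_green','green',(300,160,335,195),(260,232,290,256)),('rk_red','red',(300,160,335,195),(258,235,290,265))]:
    a,sa=blob(T,k,bt);b,sb=blob(S,k,bs)
    z=.076 if n[0:2]!='rk' else .08
    print(n,a.round(1),sa[4],b.round(1),sb[4],ray_z(T,a,z).round(4),ray_z(S,b,z).round(4))
c1=cv2.resize(T['pixels'][140:280,170:370],None,fx=4,fy=4,interpolation=cv2.INTER_CUBIC)
cv2.imwrite('pics/crop1.png',c1[:,:,::-1])
c1=cv2.resize(S['pixels'][210:320,150:310],None,fx=5,fy=5,interpolation=cv2.INTER_CUBIC)
cv2.imwrite('pics/crop2.png',c1[:,:,::-1])
E
```

```text
blue [193.7 192.9] 47 [239.6 158.1] 49 [0.5302 0.2142 0.076 ] [0.5264 0.2149 0.076 ]
red [211.  196.4] 50 [237.7 169.4] 54 [0.5196 0.1553 0.076 ] [0.5165 0.1554 0.076 ]
green [228.2 199.7] 43 [235.7 181.3] 54 [0.5093 0.0965 0.076 ] [0.5063 0.0966 0.076 ]
rk_green [312.3 172.6] 39 [275.7 242.8] 60 [ 0.6062 -0.1861  0.08  ] [ 0.6024 -0.1773  0.08  ]
rk_red [317.5 176.3] 72 [272.6 252.3] 144 [ 0.5937 -0.204   0.08  ] [ 0.5899 -0.2104  0.08  ]
```

View pics/crop1.png

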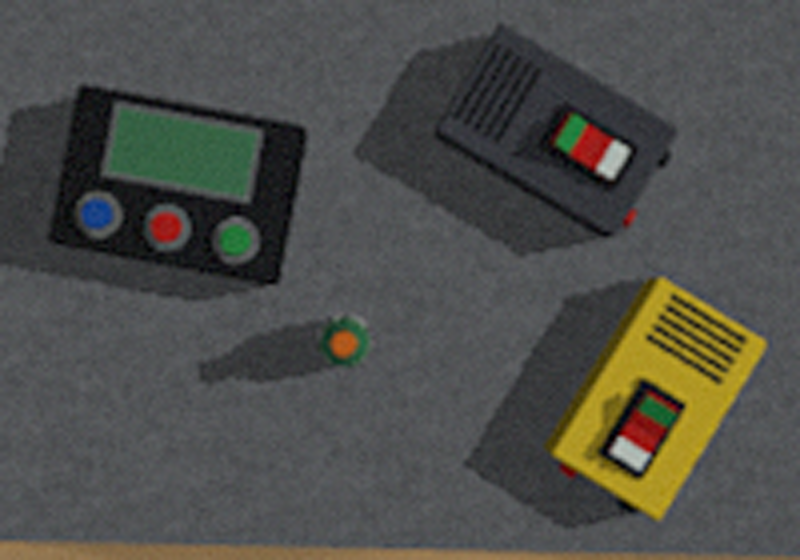

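View pics/crop2.png

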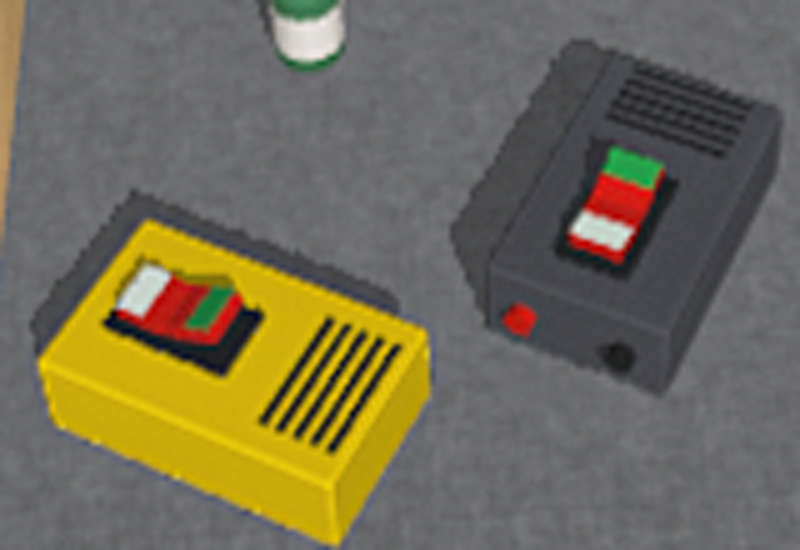

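The crops confirm it: the dark box with the V-shaped red rocker, its green end at top pixel (313,173), is the supply, and the yellow one is left alone. Next come the triangulated positions and the tool axes.

```bash
python3 - <<'E'
from h import *
from scipy.optimize import least_squares
T=grab_frame('top');S=grab_frame('side')
def tri(a,b):
    r=least_squares(lambda P:np.r_[proj(T,P)[0]-a,proj(S,P)[0]-b],[.55,0,.07]); return r.x.round(4),r.fun.round(1)
for n,a,b in [('blue',(193.7,192.9),(239.6,158.1)),('red',(211,196.4),(237.7,169.4)),('green',(228.2,199.7),(235.7,181.3)),
 ('rkgreen',(312.7,173),(276.7,243.4)),('rkwhite',(323.2,179.2),(270.5,256.5))]: print(n,*tri(a,b))
# box fit
ct=np.array([(500,25),(675,130),(610,235),(440,130)])/4+[170,140]-.4
cs=np.array([(490,265),(668,332),(783,112)])/5+[150,210]-.4 # top corners side
def loc(p,x,y,z): c,s=np.cos(p[2]),np.sin(p[2]); return [p[0]+c*x-s*y,p[1]+s*x+c*y,z]
def res(p):
    A=[loc(p,.09,.055,.06)] ; 
    t=proj(T,[loc(p,.09,-.055,.06),loc(p,-.09,-.055,.06),loc(p,-.09,.055,.06),loc(p,.09,.055,.06)])
    # green-end to image upper-left; determine side by best fit
    s=proj(S,[loc(p,-.09,.055,.06),loc(p,-.09,-.055,.06),loc(p,.09,-.055,.06)])
    return np.r_[(t-ct).ravel(),(s-cs).ravel()]
for y0 in(1.,-2.):
    r=least_squares(res,[.6,-.17,y0]); print('supply',r.x.round(4),r.fun.round(1))
    print(' on_end',np.round(loc(r.x,-.01,0,.084),4),'pivot',np.round(loc(r.x,-.03,0,.07),4), proj(T,loc(r.x,-.01,0,.084)),proj(S,loc(r.x,-.01,0,.084)))
s=telemetry.get_state();R=cv2.Rodrigues(np.array(s['orientation']))[0];print(R.round(3),s['tcp_pos'])
E
```

```text
blue [0.5284 0.2141 0.0765] [-0.   0.5  0.5 -0. ]
red [0.5179 0.1552 0.0763] [-0.   0.5  0.5 -0. ]
green [0.5077 0.0966 0.076 ] [-0.   0.5  0.4 -0. ]
rkgreen [ 0.6039 -0.1867  0.088 ] [-0.  0.  0. -0.]
rkwhite [ 0.5833 -0.2235  0.0786] [-0.   0.3  0.3 -0. ]
supply [ 0.6092 -0.1752  1.0443] [-0.4 -0.9  0.8 -0.1  0.5  1.1 -2.   0.2 -1.1  0.5  0.5  0.9  1.1 -0.7]
 on_end [ 0.6042 -0.1839  0.084 ] pivot [ 0.5942 -0.2012  0.07  ] [[311.72717609 173.01466714]] [[276.66852063 243.57546332]]
supply [ 0.6092 -0.1752  1.0443] [-0.4 -0.9  0.8 -0.1  0.5  1.1 -2.   0.2 -1.1  0.5  0.5  0.9  1.1 -0.7]
 on_end [ 0.6042 -0.1839  0.084 ] pivot [ 0.5942 -0.2012  0.07  ] [[311.72717615 173.01466736]] [[276.66852039 243.57546339]]
[[-0.974 -0.228 -0.   ]
 [-0.228  0.974  0.001]
 [ 0.     0.001 -1.   ]] [ 0.1252882  -0.53539419  0.24997716]
```

```bash
python3 -m pendant '[[[-0.036,0.015,0,0,0,0,-1],[-0.036,0.015,0,0,0,0,-1],[-0.036,0.015,0,0,0,0,-1],[-0.036,0.015,0,0,0,0,-1],[-0.036,0.015,0,0,0,0,-1],[-0.036,0.015,0,0,0,0,-1],[-0.036,0.015,0,0,0,0,-1],[-0.036,0.015,0,0,0,0,-1],[-0.036,0.015,0,0,0,0,-1],[-0.036,0.015,0,0,0,0,-1]]]'; python3 -m pendant '[[[-0.036,0.016,0,0,0,0,-1],[-0.036,0.016,0,0,0,0,-1],[-0.036,0.016,0,0,0,0,-1],[-0.036,0.016,0,0,0,0,-1],[-0.036,0.016,0,0,0,0,-1],[0,0,0,0,0,0,-1],[0,0,0,0,0,0,-1],[0,0,0,0,0,0,-1],[0,0,0,0,0,0,-1],[0,0,0,0,0,0,-1]]]'
python3 -m pendant '[[[0,0,0.01,0,0,-6.7,-1],[0,0,0.01,0,0,-6.7,-1],[0,0,0.01,0,0,-6.7,-1],[0,0,0.01,0,0,-6.7,-1],[0,0,0.01,0,0,-6.7,-1],[0,0,0.01,0,0,-6.7,-1],[0,0,0.01,0,0,-6.7,-1],[0,0,0,0,0,0,-1],[0,0,0,0,0,0,-1],[0,0,0,0,0,0,-1]]]'
cat > st.py <<'E'
from h import *
import sys
s=telemetry.get_state();R=cv2.Rodrigues(np.array(s['orientation']))[0]
print('t',s['time'],'tcp',np.round(s['tcp_pos'],4),'x',R[:,0].round(3),'z',R[:,2].round(3),'F',np.round(s['wrist_force'],1),'w',s['grip_width'])
for n,P in dict(rk=(.604,-.1845),blue=(.5284,.2141),green=(.5077,.0966)).items():
    print(n,'tool shift',(R.T@(np.r_[P,s['tcp_pos'][2]]-s['tcp_pos'])).round(4))
E
python3 st.py
```

```text
time: 1.13
tcp_pos: [0.443, -0.3059, 0.2505]
orientation: [-0.36, 3.121, -0.0]
wrist_force: [0.6, -0.4, -0.7]
grip_width: -0.0
grip_force: 0.0
time: 1.97
tcp_pos: [0.598, -0.1895, 0.2509]
orientation: [-0.358, 3.12, -0.0]
wrist_force: [0.4, 0.2, 0.2]
grip_width: -0.0
grip_force: 0.0
time: 2.8
tcp_pos: [0.5988, -0.1892, 0.1814]
orientation: [-1.566, 2.722, -0.002]
wrist_force: [0.6, 0.2, -0.2]
grip_width: -0.0004
grip_force: 0.0
t 2.8 tcp [ 0.5988 -0.1892  0.1814] x [-0.502 -0.865 -0.   ] z [ 0.001 -0.001 -1.   ] F [ 0.6  0.2 -0.2] w -0.0004088840471444598
rk tool shift [-0.0067 -0.0022  0.    ]
blue tool shift [-3.133e-01  2.635e-01 -3.000e-04]
green tool shift [-0.2013  0.2223 -0.0003]
```

```bash
python3 -m pendant '[[[-0.0065,-0.002,0.012,0,0,0,-1],[0,0,0.012,0,0,0,-1],[0,0,0.012,0,0,0,-1],[0,0,0.012,0,0,0,-1],[0,0,0.012,0,0,0,-1],[0,0,0.004,0,0,0,-1],[0,0,0,0,0,0,-1],[0,0,0,0,0,0,-1],[0,0,0,0,0,0,-1],[0,0,0,0,0,0,-1]]]'; python3 st.py; python3 - <<'E'
from h import *
S=grab_frame('side')['pixels'][180:290,210:340];T=grab_frame('top')['pixels'][130:220,260:370]
cv2.imwrite('pics/c3.png',np.hstack([cv2.resize(S,(400,340)),cv2.resize(T,(400,340))])[:,:,::-1])
E
```

```text
time: 3.63
tcp_pos: [0.6043, -0.184, 0.1173]
orientation: [-1.571, 2.719, -0.002]
wrist_force: [-1.4, -0.2, -0.3]
grip_width: -0.0001
grip_force: 0.0
t 3.6333 tcp [ 0.6043 -0.184   0.1173] x [-0.499 -0.866 -0.001] z [ 0.002 -0.    -1.   ] F [-1.4 -0.2 -0.3] w -0.00010463351863639276
rk tool shift [ 0.0005  0.     -0.    ]
blue tool shift [-3.071e-01  2.645e-01 -3.000e-04]
green tool shift [-0.195   0.2238 -0.0003]
```

View pics/c3.png

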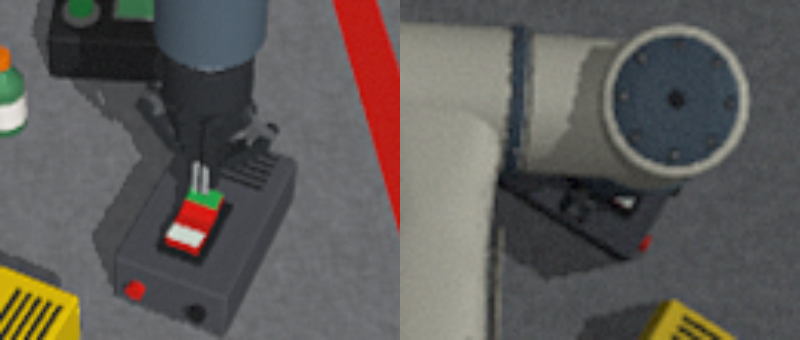

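The fingertips are straight above the green end (c3 left, pixel 205,195), so I press it now.

```bash
python3 -m pendant '[[[0,0,0.003,0,0,0,-1],[0,0,0.003,0,0,0,-1],[0,0,0.003,0,0,0,-1],[0,0,0.002,0,0,0,-1],[0,0,0.002,0,0,0,-1],[0,0,0.002,0,0,0,-1],[0,0,0.002,0,0,0,-1],[0,0,0.002,0,0,0,-1],[0,0,0.001,0,0,0,-1],[0,0,0,0,0,0,-1]]]'
```

```text
time: 4.57
tcp_pos: [0.6039, -0.1839, 0.0962]
orientation: [-1.572, 2.719, -0.0]
wrist_force: [0.4, -0.3, 1.4]
grip_width: -0.0001
grip_force: 0.7
```

```bash
python3 -m pendant '[[[0,0,0.001,0,0,0,-1],[0,0,0.001,0,0,0,-1],[0,0,0.001,0,0,0,-1],[0,0,0,0,0,0,-1],[0,0,0,0,0,0,-1],[0,0,0,0,0,0,-1],[0,0,0,0,0,0,-1],[0,0,0,0,0,0,-1],[0,0,0,0,0,0,-1],[0,0,0,0,0,0,-1]]]'
```

```text
time: 5.4
tcp_pos: [0.604, -0.1839, 0.0949]
orientation: [-1.572, 2.718, -0.002]
wrist_force: [-1.6, 3.2, 9.9]
grip_width: -0.0001
grip_force: 5.0
```

```bash
python3 -m pendant '[[[0,0,-0.01,0,0,0,-1],[0,0,-0.02,0,0,0,-1],[0,0,-0.02,0,0,0,-1],[0,0,-0.02,0,0,0,-1],[0,0,-0.02,0,0,0,-1],[-0.0307,0.0264,0,0,0,0,-1],[-0.0307,0.0264,0,0,0,0,-1],[-0.0307,0.0264,0,0,0,0,-1],[-0.0307,0.0264,0,0,0,0,-1],[-0.0307,0.0264,0,0,0,0,-1]]]'; python3 st.py; python3 - <<'E'
from h import *
S=grab_frame('side')['pixels'][190:300,220:340];T=grab_frame('top')['pixels'][130:220,260:370]
cv2.imwrite('pics/c4.png',np.hstack([cv2.resize(S,(400,366)),cv2.resize(T,(400,366))])[:,:,::-1])
E
```

```text
time: 6.23
tcp_pos: [0.5646, 0.0161, 0.1831]
orientation: [1.57, -2.719, -0.0]
wrist_force: [0.0, 1.3, -0.1]
grip_width: -0.0
grip_force: 0.0
t 6.2333 tcp [0.5646 0.0161 0.1831] x [-0.5   -0.866  0.001] z [-0.002 -0.001 -1.   ] F [ 0.   1.3 -0.1] w -4.811822745502361e-05
rk tool shift [ 1.540e-01 -1.343e-01  1.000e-04]
blue tool shift [-1.534e-01  1.303e-01 -1.000e-04]
green tool shift [-0.0413  0.0895  0.    ]
```

View pics/c4.png

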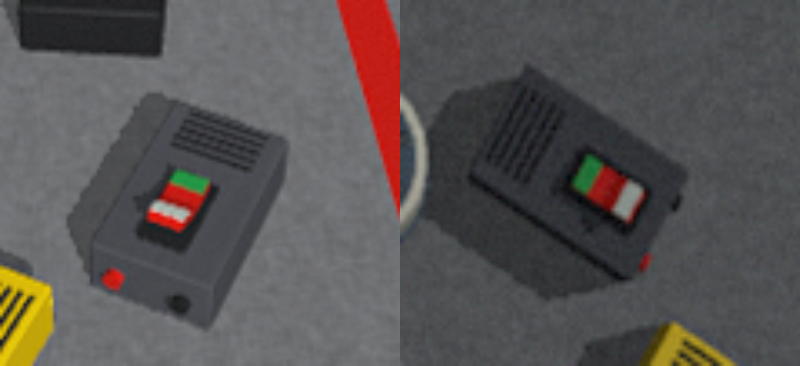

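The rocker has flipped: its white end at c4 (165,215) is raised and the green end is flat, so the supply is on. The supply hasn't moved. Next is blue.

```bash
python3 -m pendant '[[[-0.0307,0.026,0,0,0,0,-1],[-0.0307,0.026,0,0,0,0,-1],[-0.0307,0.026,0,0,0,0,-1],[-0.0307,0.026,0,0,0,0,-1],[-0.0307,0.026,0,0,0,0,-1],[0,0,0.015,0,0,0,-1],[0,0,0.015,0,0,0,-1],[0,0,0.015,0,0,0,-1],[0,0,0.015,0,0,0,-1],[0,0,0,0,0,0,-1]]]'; python3 -m pendant '[[[0,0,0,0,0,0,-1],[0,0,0,0,0,0,-1],[0,0,0,0,0,0,-1],[0,0,0,0,0,0,-1],[0,0,0,0,0,0,-1],[0,0,0,0,0,0,-1],[0,0,0,0,0,0,-1],[0,0,0,0,0,0,-1],[0,0,0,0,0,0,-1],[0,0,0,0,0,0,-1]]]' >/dev/null; python3 st.py
```

```text
time: 7.17
tcp_pos: [0.5278, 0.2113, 0.1198]
orientation: [1.567, -2.714, -0.0]
wrist_force: [-0.5, 0.1, -0.8]
grip_width: 0.0001
grip_force: 0.0
t 8.0 tcp [0.5298 0.2128 0.1233] x [-0.499 -0.867  0.   ] z [-0. -0. -1.] F [-0.1 -1.   0. ] w 0.00017958690144942313
rk tool shift [ 0.3073 -0.2625  0.    ]
blue tool shift [-0.0004  0.0019 -0.    ]
green tool shift [ 0.1118 -0.0388  0.    ]
```

```bash
python3 -m pendant '[[[0,0.0015,0.008,0,0,0,-1],[0,0,0.008,0,0,0,-1],[0,0,0.006,0,0,0,-1],[0,0,0.003,0,0,0,-1],[0,0,0.002,0,0,0,-1],[0,0,0.002,0,0,0,-1],[0,0,0.002,0,0,0,-1],[0,0,0.002,0,0,0,-1],[0,0,0.001,0,0,0,-1],[0,0,0,0,0,0,-1]]]';  python3 -m pendant '[[[0,0,0.001,0,0,0,-1],[0,0,0,0,0,0,-1],[0,0,0,0,0,0,-1],[0,0,0,0,0,0,-1],[0,0,0,0,0,0,-1],[0,0,0,0,0,0,-1],[0,0,0,0,0,0,-1],[0,0,0,0,0,0,-1],[0,0,0,0,0,0,-1],[0,0,0,0,0,0,-1]]]'
```

```text
time: 8.83
tcp_pos: [0.5286, 0.2136, 0.0892]
orientation: [-1.572, 2.72, 0.0]
wrist_force: [0.6, 0.6, 0.1]
grip_width: -0.0002
grip_force: 0.0
time: 9.67
tcp_pos: [0.5288, 0.2137, 0.0891]
orientation: [-1.572, 2.719, -0.0]
wrist_force: [-2.3, -0.4, 6.5]
grip_width: -0.0
grip_force: 2.8
```

```bash
python3 -m pendant '[[[0,0,0.001,0,0,0,-1],[0,0,0,0,0,0,-1],[0,0,0,0,0,0,-1],[0,0,0,0,0,0,-1],[0,0,-0.01,0,0,0,-1],[0,0,-0.015,0,0,0,-1],[0,0,-0.015,0,0,0,-1],[0,0,-0.015,0,0,0,-1],[0,0,0,0,0,0,-1],[0,0,0,0,0,0,-1]]]'; python3 st.py
```

```text
time: 10.5
tcp_pos: [0.5292, 0.2141, 0.1432]
orientation: [-1.571, 2.718, 0.001]
wrist_force: [-0.5, 1.1, -0.6]
grip_width: 0.0001
grip_force: 0.0
t 10.5 tcp [0.5292 0.2141 0.1432] x [-0.499 -0.867 -0.003] z [ 0.002  0.002 -1.   ] F [-0.5  1.1 -0.6] w 0.00012171779491197541
rk tool shift [ 0.3081 -0.2638 -0.0006]
blue tool shift [ 0.0004  0.0006 -0.    ]
green tool shift [ 0.1126 -0.0401 -0.0003]
```

```bash
python3 -m pendant '[[[0.0187,-0.0067,0,0,0,0,-1],[0.0187,-0.0067,0,0,0,0,-1],[0.0187,-0.0067,0,0,0,0,-1],[0.0187,-0.0067,0,0,0,0,-1],[0.0187,-0.0067,0,0,0,0,-1],[0.0187,-0.0067,0,0,0,0,-1],[0,0,0,0,0,0,-1],[0,0,0,0,0,0,-1],[0,0,0,0,0,0,-1],[0,0,0,0,0,0,-1]]]'; python3 st.py; python3 - <<'E'
from h import *
S=grab_frame('side')['pixels'][130:220,190:290];T=grab_frame('top')['pixels'][140:230,170:270]
cv2.imwrite('pics/c5.png',np.hstack([cv2.resize(S,(400,360)),cv2.resize(T,(400,360))])[:,:,::-1])
E
```

```text
time: 11.33
tcp_pos: [0.5075, 0.0969, 0.1419]
orientation: [1.573, -2.719, -0.0]
wrist_force: [0.1, 0.3, 0.1]
grip_width: -0.0004
grip_force: 0.0
t 11.3333 tcp [0.5075 0.0969 0.1419] x [-0.499 -0.867  0.   ] z [-0.  0. -1.] F [0.1 0.3 0.1] w -0.00041834339096891827
rk tool shift [ 0.1958 -0.224  -0.    ]
blue tool shift [-0.112   0.0403 -0.    ]
green tool shift [ 0.0002 -0.0004 -0.    ]
```

View pics/c5.png

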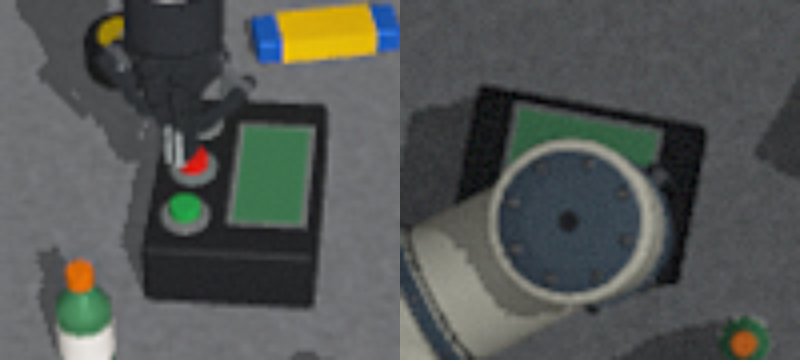

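Blue is hidden behind the gripper, so I step aside to check it before pressing green.

```bash
python3 -m pendant '[[[0.01,0.017,-0.01,0,0,0,-1],[0.01,0.017,-0.01,0,0,0,-1],[0.01,0.017,-0.01,0,0,0,-1],[0.01,0.017,0,0,0,0,-1],[0.01,0.017,0,0,0,0,-1],[0.01,0.017,0,0,0,0,-1],[0,0,0,0,0,0,-1],[0,0,0,0,0,0,-1],[0,0,0,0,0,0,-1],[0,0,0,0,0,0,-1]]]'; python3 st.py; python3 - <<'E'
from h import *
F=grab_frame('side');S=F['pixels'][135:215,190:290]
for n,b in [('blue',(230,152,249,167)),('red',(230,162,247,178)),('green',(228,176,246,192))]:
    a,st=blob(F,n,b); print(n,a.round(2),st)
cv2.imwrite('pics/c6.png',cv2.resize(S,(750,600),interpolation=cv2.INTER_CUBIC)[:,:,::-1])
E
```

```text
time: 12.27
tcp_pos: [0.3897, 0.0955, 0.1723]
orientation: [-1.573, 2.72, -0.0]
wrist_force: [0.1, -0.4, -0.0]
grip_width: 0.0001
grip_force: 0.0
t 12.2667 tcp [0.3897 0.0955 0.1723] x [-0.499 -0.867 -0.   ] z [ 0. -0. -1.] F [ 0.1 -0.4 -0. ] w 0.00013092297651243028
rk tool shift [ 1.358e-01 -3.254e-01  1.000e-04]
blue tool shift [-0.1719 -0.061   0.    ]
green tool shift [-0.0598 -0.1017  0.    ]
blue [239.77 158.8 ] [237 156   7   6  35]
red [237.74 169.41] [234 166   8   8  54]
green [235.7 181.3] [232 178   8   8  54]
```

View pics/c6.png

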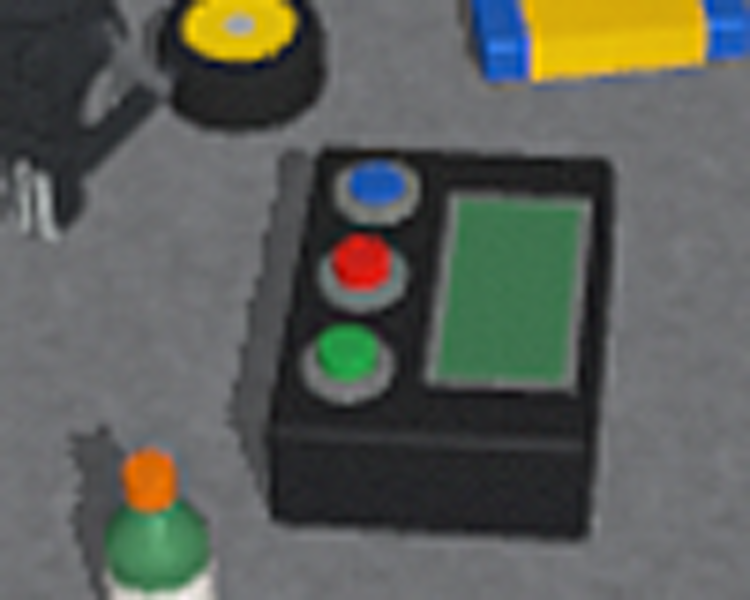

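Blue at (377,185) sits clearly lower in its collar than red and green, and the charger hasn't moved. Back to green.

```bash
python3 -m pendant '[[[-0.01,-0.017,0,0,0,0,-1],[-0.01,-0.017,0,0,0,0,-1],[-0.01,-0.017,0,0,0,0,-1],[-0.01,-0.017,0,0,0,0,-1],[-0.01,-0.017,0,0,0,0,-1],[-0.01,-0.017,0,0,0,0,-1],[0,0,0.015,0,0,0,-1],[0,0,0.015,0,0,0,-1],[0,0,0.015,0,0,0,-1],[0,0,0,0,0,0,-1]]]'; python3 -m pendant '[[[0,0,0.006,0,0,0,-1],[0,0,0,0,0,0,-1],[0,0,0,0,0,0,-1],[0,0,0,0,0,0,-1],[0,0,0,0,0,0,-1],[0,0,0,0,0,0,-1],[0,0,0,0,0,0,-1],[0,0,0,0,0,0,-1],[0,0,0,0,0,0,-1],[0,0,0,0,0,0,-1]]]' >/dev/null; python3 st.py
```

```text
time: 13.15
tcp_pos: [0.506, 0.0955, 0.1237]
orientation: [1.567, -2.715, -0.002]
wrist_force: [-2.2, -0.3, -0.4]
grip_width: 0.0001
grip_force: 0.0
t 13.9833 tcp [0.5074 0.0963 0.1213] x [-0.499 -0.867 -0.   ] z [ 0.  0. -1.] F [ 0.4 -0.3  0.3] w -5.1894590176342836e-05
rk tool shift [ 0.1951 -0.2238 -0.    ]
blue tool shift [-0.1126  0.0406  0.    ]
green tool shift [-0.0004 -0.0001  0.    ]
```

```bash
python3 -m pendant '[[[0,0,0.008,0,0,0,-1],[0,0,0.007,0,0,0,-1],[0,0,0.006,0,0,0,-1],[0,0,0.003,0,0,0,-1],[0,0,0.002,0,0,0,-1],[0,0,0.002,0,0,0,-1],[0,0,0.002,0,0,0,-1],[0,0,0.002,0,0,0,-1],[0,0,0.001,0,0,0,-1],[0,0,0,0,0,0,-1]]]';  python3 -m pendant '[[[0,0,0.001,0,0,0,-1],[0,0,0,0,0,0,-1],[0,0,0,0,0,0,-1],[0,0,0,0,0,0,-1],[0,0,0,0,0,0,-1],[0,0,0,0,0,0,-1],[0,0,0,0,0,0,-1],[0,0,0,0,0,0,-1],[0,0,0,0,0,0,-1],[0,0,0,0,0,0,-1]]]'
```

```text
time: 14.82
tcp_pos: [0.5074, 0.0962, 0.0891]
orientation: [-1.573, 2.719, -0.001]
wrist_force: [-3.5, -1.6, 7.4]
grip_width: -0.0
grip_force: 3.7
time: 15.65
tcp_pos: [0.5074, 0.0962, 0.089]
orientation: [-1.573, 2.719, -0.001]
wrist_force: [-5.5, 0.4, 13.4]
grip_width: 0.0002
grip_force: 7.0
```

Green has bottomed out at 13 N. Retreat and check.

```bash
python3 -m pendant '[[[0,0,-0.01,0,0,0,-1],[0,0,-0.02,0,0,0,-1],[0,0,-0.02,0,0,0,-1],[0,0,-0.02,0,0,0,-1],[0.01,0.017,-0.01,0,0,0,-1],[0.01,0.017,0,0,0,0,-1],[0.01,0.017,0,0,0,0,-1],[0.01,0.017,0,0,0,0,-1],[0.01,0.017,0,0,0,0,-1],[0.01,0.017,0,0,0,0,-1]]]'; python3 -m pendant '[[[0,0,0,0,0,0,-1],[0,0,0,0,0,0,-1],[0,0,0,0,0,0,-1],[0,0,0,0,0,0,-1],[0,0,0,0,0,0,-1],[0,0,0,0,0,0,-1],[0,0,0,0,0,0,-1],[0,0,0,0,0,0,-1],[0,0,0,0,0,0,-1],[0,0,0,0,0,0,-1]]]' >/dev/null; python3 - <<'E'
from h import *
F=grab_frame('side')
for n,b in [('blue',(230,152,249,167)),('red',(230,162,247,178)),('green',(228,176,246,192))]:
    a,st=blob(F,n,b); print(n,a.round(2),st)
cv2.imwrite('pics/c7.png',cv2.resize(F['pixels'][130:310,140:340],(660,594),interpolation=cv2.INTER_CUBIC)[:,:,::-1])
E
```

```text
time: 16.48
tcp_pos: [0.3885, 0.0954, 0.1676]
orientation: [-1.571, 2.719, 0.0]
wrist_force: [-0.4, -0.1, -0.0]
grip_width: 0.0002
grip_force: 0.0
blue [239.79 158.88] [237 156   7   6  34]
red [237.74 169.41] [234 166   8   8  54]
green [235.83 182.42] [232 180   8   6  36]
```

View pics/c7.png

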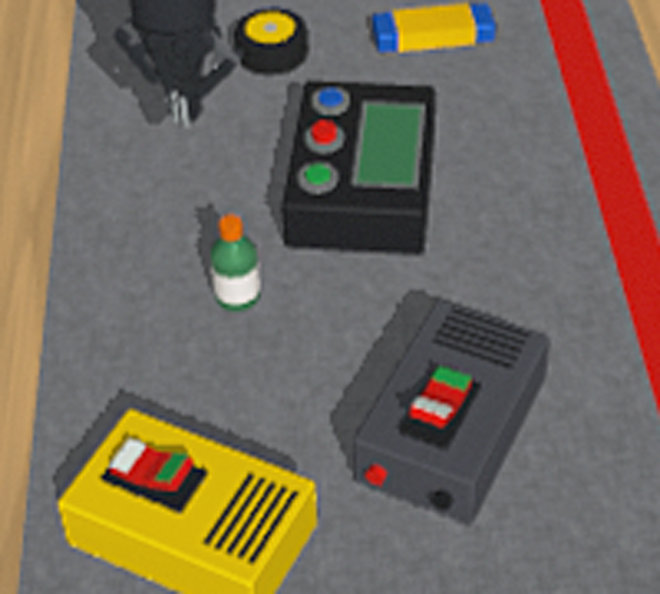

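The picture shows blue (330,97) and green (318,173) down, red (323,132) still up, and the rocker (440,395) on. Nothing else has moved, so I'm handing it in.

```bash
python3 -c "
from bench import robot; print(robot.close_job())"
```

```text
the job is handed in; nothing more can be done
None
```

The job is handed in at about 17 s of the 43 s allowed: the last camera check showed the rocker on, blue and green down in that order, red still up, and nothing else visibly moved; the hand-in gave no verdict.

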